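Clamp a brake pad in the filing fixture

TASK

The brake pad has to be held in the grey fixture so that its edges can be filed. Lay it flat on the four rest buttons, lining up and straight edge towards the two side pins, short of the end pin; push it home against both side pins first, then slide it along them until it is home against the end pin, with a gentle but definite push each time, never ramming it. Then push the clamp's black handle down past its dead point until it lies fully on its stop and the rubber foot holds the pad, without straining the clamp there, and leave the other things on the bench where they are.

Things in the scene. Friction and masses are not known exactly. Their poses are not given: they have to be found in the camera images.
- pad_center (a point): Centre of the loose brake pad, half-way up (7.5 mm above its underside). Rusty steel backing plate 50 (x) x 108 (y) x 6 mm below, dark lining 41 x 94 x 9 mm on it; about 0.3 kg. The edge at x = -25 mm is straight (y -48 to 48 mm); the opposite one is arched, +25 mm in the middle, +17 at the ends. z up. Grasp across x at the middle. Axes are the pad's own.
- brake_pad: The same brake pad; origin at the centre of its underside, axes as for pad_center.
- fixture: Grey steel fixture plate 100 (x) x 230 (y) x 12 mm, fixed to the bench; origin at the centre of its underside, z up. Four rest buttons 2 mm proud of it, 16 mm in x and 30 mm in y either side of fixture_seat. The toggle clamp is riveted on round y = -58 mm; open, its bar stands up to 140 mm above the bench, the foot jutting 25 mm to +y, and its handle leans back to -y, its end 170 mm above the bench.
- fixture_seat (a point): Where the centre of the pad belongs: pad on the rest buttons (underside 14 mm above the bench), its straight edge touching both side pins, its end touching the end pin. In the fixture at x 0, y 50, z 21.5 mm; axes as the fixture's. The pad's straight edge faces +x here, so the pad's x axis points to the fixture's -x.
- side_pins: The two steel side pins, 8 mm thick, 12 mm above the plate: their axes at x 29 mm, y -39 and +39 mm from fixture_seat. Origin as the fixture's. A push of over 35 N bends them.
- end_pin: The steel end pin, 8 mm thick, 12 mm above the plate: its axis at x 9.5 mm, y -57 mm from fixture_seat, so the pad slides to -y to meet it. Origin as the fixture's. A push of over 35 N bends it.
- clamp_handle (a joint): Angle of the clamp handle, rad: 0 open, dead point at 1.275, stop at 1.310. Handle's height angle above level = 1.310 - value, falling to -y of the fixture; a rising value lowers bar and foot. Light at first; from about 1.06 the foot squeezes and the push at handle_grip rises to a peak of 4 to 10 N (it differs with the spindle setting), sinks to nothing at the dead point, then the stop is rigid: a push of over 40 N strains it.
- handle_hinge (a point): Axis of the handle's hinge, along the fixture's x: in the fixture at x 0, y -85, z 40 mm. Fixed.
- handle_grip (a point): Point on the axis of the handle's black rubber sleeve (22 mm thick, round, from 62 to 135 mm from the hinge), 105 mm from the hinge: a good place to push. Axes turn with the handle: y points to the hinge, z is its upper side.
- clamp_foot: Domed black rubber foot, 19 mm thick, on a screw spindle at the bar's end, 72 mm from the bar's pivot; origin at its lowest point when clamped. Lands on the lining 8 mm from the pad's centre and gives, with the linkage, by some 7 mm. Moves with the handle. Its spindle is set 1 mm higher or lower from start to start.
- spanner: Bystander, to be left alone: a combination spanner 154 mm long, lying flat near the front edge of the bench. Origin at the centre of its underside.
- caliper: Bystander, to be left alone: a vernier caliper 210 mm long, lying flat near the front edge. Origin at the centre of its underside.
- gear: Bystander, to be left alone: a dark spur gear, 68 mm across and 18 mm high, lying flat behind the work. Origin at the centre of its underside.
- bearing: Bystander, to be left alone: a bright ball bearing, 62 mm across and 16 mm high, lying flat behind the work. Origin at the centre of its underside.

How it is judged:
By the outcome, as a careful person would: the job done as asked, in the order asked, and still so for the second after the job is handed in, with the robot touching nothing.
It also fails if it takes over 70 s, if anything falls off the work surface, if the arm or the gripper's body presses on something with over 40 N, if the wrist force passes 120 N, or if a joint passes its speed limit or range.

ROBOT

A 6-joint arm with a two-finger parallel gripper is mounted at the origin on a cart in front of the work surface, level with it; the furniture and walls round the work are solid. World frame = base frame: x ahead of the robot, y to its left, z up, the work surface at z = 0. Lengths are in m, angles in rad, forces in N, time in s.
With the tool pointing down it reaches from about 0.375 to 0.975 m from the base axis. Payload 3.8 kg.
Tool frame: the origin (TCP) lies at the very end of the fingers, on their centre line; the grasp point (between the pads) lies 19 mm behind it; z points along the fingers, y is the direction in which the jaws open and shut (so a half turn about z gives the same grasp; the last joint's range is limited). The gripper opens to 85 mm and grips with 20 to 120 N. Pads are 22 mm wide; open, the fingers measure 114 mm over their backs; the gripper's body (76 mm by 85 mm) begins 54 mm behind the grasp point. The pads swing forward as they close: fully open they stand 13 mm farther back than shut.
Start: joints at [-1.343, 0.264, 1.604, -0, 1.274, -0.037], TCP at [0.177, -0.651, 0.231] pointing down, gripper open.
Joint ranges: [-2.63, 2.63], [-0.94, 2.18], [0.31, 2.57], [-1.31, 4.45], [0, 2.66], [-2.55, 2.55]. Speed limits (rad/s): [2.57, 2.57, 3.14, 3.14, 3.14, 3.14].

INTERFACE

Orientations are given as a rotation vector (axis times angle).
In Python, from workcell import read_state, read_camera, camera_info, finish_job gives the robot as it stands. The module is installed in compiled form; this text tells all that it offers.
- The arm moves only by the tool play_rows, never from a script. Its argument "motion" is a list of rows, each a list of 5 numbers: the shift along the tool's x, y, z in units of 1000 mm (1.0 is 1000 mm), then the turn about the tool's z in units of 2 pi rad (1.0 is 2 pi rad), then the finger opening in mm, from 0 to 85.4. A call has 1 to 5 rows; each row shifts and turns the commanded pose from where the row before left it, along the tool's axes as they then stand; what a row does not reach is not made up. A row lasts 1/8 s, in which the tool goes at most 62.5 mm and 10.7 degrees, less where a joint would pass 70% of its speed; a pose out of reach is approached as far as the arm can. A call with a number of a shift or a turn outside -1 to 1 is refused whole. A call with a gripper value outside its range is refused whole. The fingers move at their own pace and stop on an object; "squeeze" is the grip in N (left out, the last holds). Time passes only in rows, so rows that do not move let the fingers close. It gives the time, the measured TCP pose, the force and the opening at its end, in the units of the state.
- read_state(): the state, without advancing time (a new reading comes with each control period).
- read_camera(name): name is "scene" or "top" or "wrist"; returns the picture (480x640x3 uint8, red, green, blue); there is no depth.
- camera_info(name): a dict with "intrinsics" (3x3 intrinsics, pixels), "pose" (4x4, takes a point from camera to world coordinates). Camera axes: x right, y down, z forward; pixel columns grow to the right and rows downward; lengths in m; the calibration is good to about 2 mm. The wrist camera is an equidistant fisheye: a pixel r from the principal point sees the ray r / f radians off the axis. A picture is of the moment at which its call begins: read the wrist's pose just before it. camera_info takes no time and is no camera call; for the wrist camera it gives the pose at the moment of the call.
- finish_job(): hands the job in, once; it reports no verdict.
The state is a dict: "time": time; "q": joint angles; "joint_vel": joint speeds; "joint_torque": joint torques, N m; "tool_pos": TCP position; "tcp_rot": TCP orientation; "wrist_force": force on the tool from outside, world axes, zero at the start; "torque": the same for the moment, N m; "width": opening from 0.0 (shut) to 1.0 (fully open).
Only numpy, scipy, OpenCV 4.12 (cv2) and the standard library are available. Lean on these libraries where they do the work, as an engineer would, in place of code of your own. Each camera call takes 0.05 s, during which the arm holds its last target. There are 200 camera calls.

## Working session

There is one attempt and no reset: what is moved stays moved. The work goes in short steps, Python scripts to look and compute and a tool call to move; the robot and the scene stay as the last step left them, time stands still between calls to the robot, and variables do not carry over. Pictures are saved under pics/ and viewed, about 8 in all and at most 12, crops included, and the job is handed in when it is done.

Besides the shell and the picture viewer there is one more tool, called after "Emit:" as name(argument=value, ...) on one line, values as JSON. play_rows: Moves the arm, as the interface text tells. Shifts and turns lie within -1 to 1; 1 stands for 1000 mm of shift or 2 pi rad of turn. Its arguments: {"type":"object","properties":{"motion":{"type":"array","items":{"type":"array","items":{"type":"number"}}},"squeeze":{"type":"number"}},"required":["motion"]}

```bash
mkdir -p pics; cat > h.py <<'E'
import numpy as np, cv2
from workcell import read_state, read_camera, camera_info, finish_job
from scipy.spatial.transform import Rotation as R
def save(n,f,crop=None):
    im=read_camera(n); cv2.imwrite(f,im[:,:,::-1]); return im
def ray(n,uv,z,info=None):
    i=info or camera_info(n); K=np.array(i["intrinsics"]);T=np.array(i["pose"])
    uv=np.atleast_2d(np.asarray(uv,float)); d=np.c_[(uv-K[:2,2])/[K[0,0],K[1,1]],np.ones(len(uv))]@T[:3,:3].T
    return T[:3,3]+d*((z-T[2,3])/d[:,2])[:,None]
def proj(n,P):
    i=camera_info(n);K=np.array(i["intrinsics"]);T=np.array(i["pose"])
    p=(np.atleast_2d(P)-T[:3,3])@T[:3,:3]; p=p@K.T; return p[:,:2]/p[:,2:]
E
python3 - <<'E'
from h import *
save("top","pics/top.png");save("scene","pics/scene.png")
for n in("top","scene","wrist"):print(n,camera_info(n))
print(read_state())
E
```

```text
top {'intrinsics': array([[459.2655424 ,   0.        , 317.23283384],
       [  0.        , 459.2655424 , 239.90838315],
       [  0.        ,   0.        ,   1.        ]]), 'pose': array([[-0.02720125, -0.99548519,  0.09093585,  0.4239578 ],
       [-0.99934055,  0.02489172, -0.026436  ,  0.11195466],
       [ 0.0240531 , -0.09159497, -0.99550581,  1.06687156],
       [ 0.        ,  0.        ,  0.        ,  1.        ]])}
scene {'intrinsics': array([[439.84183494,   0.        , 319.76823986],
       [  0.        , 439.84183494, 247.08432414],
       [  0.        ,   0.        ,   1.        ]]), 'pose': array([[-0.56031052, -0.3058247 ,  0.7697554 , -0.16986611],
       [-0.82826379,  0.21314693, -0.51821568,  0.54852614],
       [-0.00558784, -0.92792222, -0.37273199,  0.43958121],
       [ 0.        ,  0.        ,  0.        ,  1.        ]])}
wrist {'intrinsics': array([[371.64829954,   0.        , 323.30059872],
       [  0.        , 371.64829954, 239.55443464],
       [  0.        ,   0.        ,   1.        ]]), 'pose': array([[ 0.26119053, -0.91355348, -0.31176841,  0.25713931],
       [-0.96528358, -0.24808394, -0.0817433 , -0.6292628 ],
       [-0.00266786,  0.3222955 , -0.94663535,  0.37213083],
       [ 0.        ,  0.        ,  0.        ,  1.        ]])}
{'time': 0.1, 'q': array([-1.34290661e+00,  2.64664090e-01,  1.60524718e+00, -2.68375912e-06,
        1.27370336e+00, -3.69249514e-02]), 'joint_vel': array([ 0.00172642, -0.00047017, -0.00420879, -0.00114155, -0.00094348,
        0.00090887]), 'joint_torque': array([-1.60810250e-04, -5.16709185e+01, -3.68590271e+01, -7.18327260e-05,
        6.33862481e-03,  6.41020719e-06]), 'tool_pos': array([ 0.17649882, -0.65082728,  0.23009051]), 'tcp_rot': array([-3.11209905e+00, -4.14491052e-01,  3.06617065e-04]), 'wrist_force': array([-0.20988881,  0.11090456, -0.15297555]), 'torque': array([0.00491978, 0.03812516, 0.04374542]), 'width': 1.0031405509275857}
```

View pics/top.png

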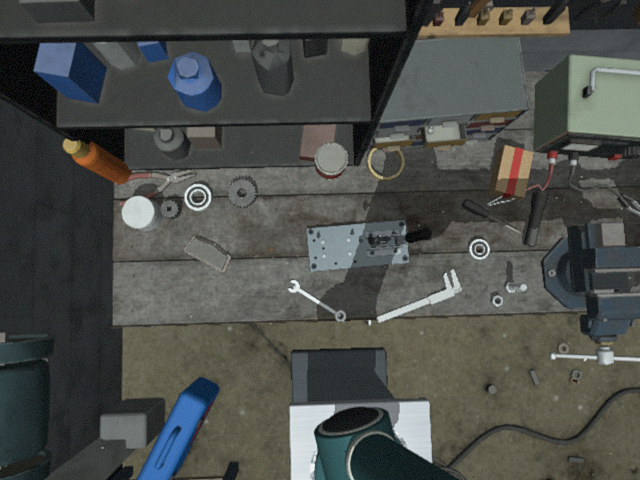

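View pics/scene.png

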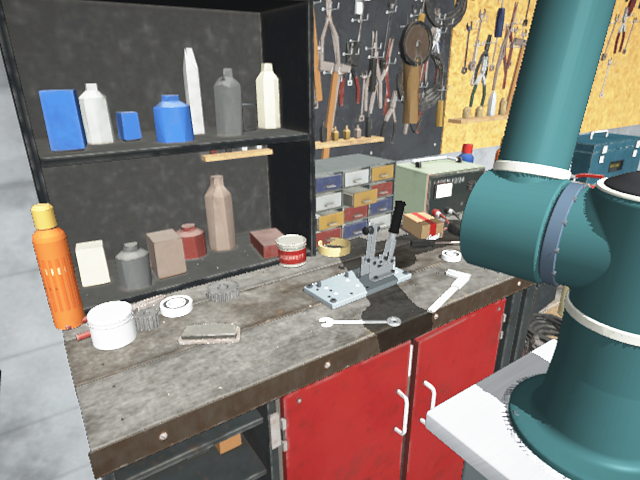

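The top view shows the pad near (208,252), the fixture near (358,246) with its clamp to the right (world -y), and the handle near (418,236). I'll enlarge both areas.

```bash
python3 - <<'E'
from h import *
im=cv2.imread("pics/top.png")
a=cv2.resize(im[225:280,175:240],None,fx=6,fy=6,interpolation=cv2.INTER_CUBIC)
b=cv2.resize(im[210:280,295:440],None,fx=5,fy=5,interpolation=cv2.INTER_CUBIC)
s=cv2.imread("pics/scene.png")
c=cv2.resize(s[315:352,170:250],None,fx=4.5,fy=4.5,interpolation=cv2.INTER_CUBIC)
o=np.zeros((600,800,3),np.uint8);o[:350,:725]=b;o[355:600,:390]=a[40:285];o[355:355+c.shape[0],400:400+c.shape[1]]=c[:, :400]
cv2.imwrite("pics/z.png",o)
print("tc",ray("top",[[208,252]],.015),ray("top",[[358,246]],.012))
g=cv2.cvtColor(im,cv2.COLOR_BGR2HSV)
print(g[252,208],g[240,325],g[290,208],g[265,380])
E
```

```text
tc [[0.49857555 0.33404344 0.015     ]] [[ 0.50384046 -0.00981796  0.012     ]]
[ 56  15 120] [ 97  31 148] [ 45  17 119] [96 17 74]
```

View pics/z.png

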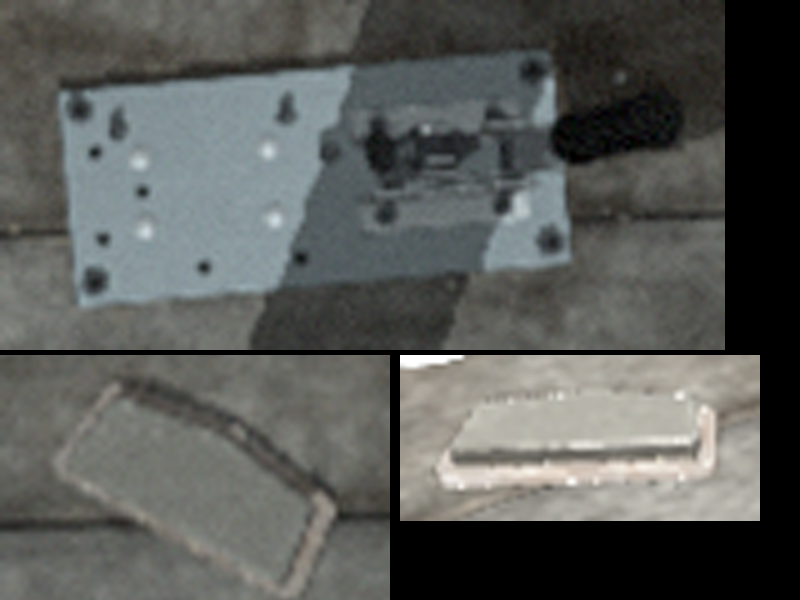

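The zoom shows the pad's straight edge at lower left, facing the robot, and the arched edge at upper right, so it must turn about 145°. The side pins are on the far (+x) side of the fixture.

```bash
cat >> h.py <<'E'
def fit(src,dst):  # 2D rigid
    s=src.mean(0);d=dst.mean(0);U,S,V=np.linalg.svd((src-s).T@(dst-d));r=(U@np.diag([1,np.linalg.det(U@V)])@V).T
    return r,d-r@s,np.degrees(np.arctan2(r[1,0],r[0,0])),np.abs((src@r.T+d-r@s)-dst).max()
def tool():
    s=read_state();return s["tool_pos"],R.from_rotvec(s["tcp_rot"]).as_matrix()
def rows(target,yaw=None):  # tool-frame shift (m) to reach target
    p,M=tool();return M.T@(np.array(target)-p)
E
python3 - <<'E'
from h import *
Z=lambda L:np.array(L)/5.+[295,210]
c=ray("top",Z([[60,90],[548,52],[571,262],[80,305]])-.0,.012)[:,:2]
b=ray("top",Z([[140,161],[268,150],[275,218],[145,231]]),.014)[:,:2]
cf=np.array([[50,115],[50,-115],[-50,-115],[-50,115]])/1e3
bf=np.array([[16,80],[16,20],[-16,20],[-16,80]])/1e3
for s,d in((cf,c),(bf,b),(np.r_[cf,bf],np.r_[c,b])):
    r,t,a,e=fit(s,d);print("fix",t,a,e,"seat",r@[0,.05]+t)
pp=np.array([[120,383],[60,462],[290,598],[335,510]])
pp=np.c_[pp[:,0]/6+175,(pp[:,1]-315)/6+225]
P=ray("top",pp,.006)[:,:2]
# order: arched-left(17,+-54), straight-left(-25,..)
pf=np.array([[17,54],[-25,51],[-25,-51],[17,-54]])/1e3
for sg in(1,-1):
    r,t,a,e=fit(pf*[1,sg],P);print("pad",t,a,e)
p,M=tool();print(M)
T=camera_info("wrist")["pose"];print("cam in tool",M.T@(T[:3,3]-p),M.T@T[:3,:3])
print("tool y yaw",np.degrees(np.arctan2(M[1,1],M[0,1])))
E
```

```text
fix [ 0.50534347 -0.01011905] 3.354315770550756 0.0015822486568895788 seat [0.50241795 0.03979529]
fix [ 0.50359693 -0.00952854] 3.7118500368135594 0.00047863425286896744 seat [0.50036    0.04036657]
fix [ 0.5043946  -0.00982858] 3.538228509005204 0.0017380617275624122 seat [0.50130887 0.04007611]
pad [0.49830839 0.33264243] -32.022713119197505 0.005913299260154048
pad [0.49151768 0.33687161] 148.19421175430173 0.036578969306816644
[[ 9.65140836e-01  2.61730693e-01 -4.59308950e-04]
 [ 2.61731087e-01 -9.65138830e-01  1.96911715e-03]
 [ 7.20814957e-05 -2.02069081e-03 -9.99997956e-01]]
cam in tool [ 8.34837643e-02  6.35521639e-06 -1.42034604e-01] [[-5.59264238e-04 -9.46615821e-01 -3.22363421e-01]
 [ 9.99999634e-01 -3.20797766e-04 -7.92868471e-04]
 [ 6.47128373e-04 -3.22363747e-01  9.46615654e-01]]
tool y yaw -74.82718809651936
```

```bash
cat >> h.py <<'E'
def plan(wps,w=85,smax=.05,amax=9.5,p=None,y=None):
    """wps: (x,y,z,yaw of tool x deg (unwrapped)); prints rows, tool down"""
    p0,M=tool(); p=p0 if p is None else np.array(p,float); y=np.degrees(np.arctan2(M[1,0],M[0,0])) if y is None else y
    out=[]
    for W in wps:
        n=int(np.ceil(max(np.linalg.norm(W[:3]-p)/smax,abs(W[3]-y)/amax)))
        a,b=p.copy(),y
        for k in range(1,n+1):
            c,s=np.cos(np.radians(y)),np.sin(np.radians(y))
            T=a+(np.array(W[:3])-a)*k/n; d=T-p
            r=np.round([c*d[0]+s*d[1],s*d[0]-c*d[1],-d[2],-((b+(W[3]-b)*k/n)-y)/360],3)
            p=p+[c*r[0]+s*r[1],s*r[0]-c*r[1],-r[2]]; y-=r[3]*360; out.append([float(v) for v in r]+[w])
    for i in range(0,len(out),5):print(out[i:i+5])
    print("end",p,y)
E
python3 - <<'E'
from h import *
plan([(.40,-.42,.25,90),(.50,.32,.25,238)],amax=10)
E
```

```text
[[0.035, -0.021, -0.002, -0.026, 85], [0.037, -0.014, -0.003, -0.026, 85], [0.039, -0.009, -0.002, -0.026, 85], [0.04, -0.002, -0.003, -0.026, 85], [0.04, 0.005, -0.002, -0.026, 85]]
[[0.039, 0.011, -0.003, -0.026, 85], [0.036, 0.017, -0.002, -0.026, 85], [0.033, 0.023, -0.003, -0.026, 85], [0.049, 0.007, 0.0, -0.027, 85], [0.048, 0.015, 0.0, -0.028, 85]]
[[0.044, 0.023, 0.0, -0.027, 85], [0.04, 0.03, 0.0, -0.028, 85], [0.033, 0.036, 0.0, -0.027, 85], [0.027, 0.042, 0.0, -0.027, 85], [0.02, 0.046, 0.0, -0.028, 85]]
[[0.011, 0.049, 0.0, -0.027, 85], [0.003, 0.049, 0.0, -0.028, 85], [-0.006, 0.05, 0.0, -0.027, 85], [-0.014, 0.047, 0.0, -0.027, 85], [-0.022, 0.045, 0.0, -0.028, 85]]
[[-0.029, 0.04, 0.0, -0.027, 85], [-0.036, 0.035, 0.0, -0.028, 85], [-0.041, 0.028, 0.0, -0.027, 85]]
end [0.49966206 0.31999557 0.25009051] 238.01280355808032
```

Emit:
play_rows(motion=[[0.035,-0.021,-0.002,-0.026,85],[0.037,-0.014,-0.003,-0.026,85],[0.039,-0.009,-0.002,-0.026,85],[0.04,-0.002,-0.003,-0.026,85],[0.04,0.005,-0.002,-0.026,85]])

```text
time: 0.72
tool_pos: [0.3168, -0.5058, 0.2428]
tcp_rot: [-2.688, -1.624, -0.0]
wrist_force: [-0.4, -0.1, -0.6]
width: 1.001
```

Emit:
play_rows(motion=[[0.039,0.011,-0.003,-0.026,85],[0.036,0.017,-0.002,-0.026,85],[0.033,0.023,-0.003,-0.026,85],[0.049,0.007,0.0,-0.027,85],[0.048,0.015,0.0,-0.028,85]])

```text
time: 1.35
tool_pos: [0.4136, -0.3199, 0.2506]
tcp_rot: [-1.798, -2.575, -0.0]
wrist_force: [-0.2, 0.1, 0.7]
width: 0.992
```

Emit:
play_rows(motion=[[0.044,0.023,0.0,-0.027,85],[0.04,0.03,0.0,-0.028,85],[0.033,0.036,0.0,-0.027,85],[0.027,0.042,0.0,-0.027,85],[0.02,0.046,0.0,-0.028,85]])

```text
time: 1.98
tool_pos: [0.4462, -0.0735, 0.251]
tcp_rot: [-0.559, -3.091, -0.0]
wrist_force: [0.9, 1.1, 0.1]
width: 0.996
```

Emit:
play_rows(motion=[[0.011,0.049,0.0,-0.027,85],[0.003,0.049,0.0,-0.028,85],[-0.006,0.05,0.0,-0.027,85],[-0.014,0.047,0.0,-0.027,85],[-0.022,0.045,0.0,-0.028,85]])

```text
time: 2.6
tool_pos: [0.4801, 0.1729, 0.2509]
tcp_rot: [0.782, -3.042, 0.0]
wrist_force: [1.6, 0.8, -0.1]
width: 0.997
```

Emit:
play_rows(motion=[[-0.029,0.04,0.0,-0.027,85],[-0.036,0.035,0.0,-0.028,85],[-0.041,0.028,0.0,-0.027,85],[0,0,0,0,85],[0,0,0,0,85]])

```text
time: 3.22
tool_pos: [0.4993, 0.3188, 0.2505]
tcp_rot: [1.522, -2.746, 0.001]
wrist_force: [-0.3, -0.7, 0.5]
width: 0.997
```

```bash
cat >> h.py <<'E'
def fray(uv,z,info):
    K=np.array(info["intrinsics"]);T=np.array(info["pose"]);q=(np.atleast_2d(uv)-K[:2,2])/K[0,0]
    t=np.linalg.norm(q,axis=1,keepdims=True);d=np.c_[q/t*np.sin(t),np.cos(t)]@T[:3,:3].T
    return T[:3,3]+d*((z-T[2,3])/d[:,2])[:,None]
def und(im,info,lo,hi,z,px=.0005):
    """rectify wrist image onto plane z: rows = x descending from hi, cols = y descending"""
    K=np.array(info["intrinsics"]);T=np.array(info["pose"])
    X,Y=np.meshgrid(np.arange(hi[0],lo[0],-px),np.arange(hi[1],lo[1],-px),indexing="ij")
    p=(np.stack([X,Y,np.full_like(X,z)],-1)-T[:3,3])@T[:3,:3]
    r=np.linalg.norm(p[...,:2],axis=-1);t=np.arctan2(r,p[...,2])
    u=p[...,:2]/r[...,None]*t[...,None]*K[0,0]+K[:2,2]
    return cv2.remap(im,u[...,0].astype(np.float32),u[...,1].astype(np.float32),cv2.INTER_LINEAR)
E
python3 - <<'E'
from h import *
s=read_state();print(s["time"],s["q"],s["tool_pos"],s["wrist_force"])
i=camera_info("wrist");im=save("wrist","pics/w1.png");np.savez("w1.npz",im=im,K=i["intrinsics"],T=i["pose"])
u=und(im,i,(.41,.24),(.59,.43),.006,.00035)
cv2.imwrite("pics/u1.png",u[:,:,::-1]);print(u.shape)
E
```

```text
3.225 [ 5.26543733e-01  9.85096976e-02  1.76197942e+00 -6.08942157e-04
  1.28290731e+00 -2.05604704e+00] [0.49934614 0.31882803 0.25053724] [-0.28751891 -0.73149292  0.54653162]
(515, 543, 3)
```

View pics/u1.png

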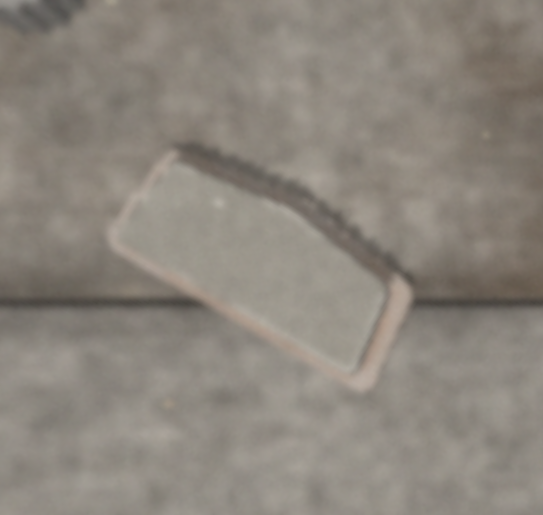

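The wrist view, rectified onto z = 6 mm, shows the straight edge running (125,252)–(350,387) and the ends near (112,225) and (380,375). That puts the pad centre near (271,257), about (0.4998, 0.3345), with its x axis at about -31°.

```bash
python3 - <<'E'
from h import *
plan([(.4997,.3345,.06,238.9),(.4997,.3345,.012,238.9)],p=None,y=238.0)
E
```

```text
[[-0.003, 0.002, 0.048, -0.001, 85], [-0.004, 0.002, 0.047, -0.0, 85], [-0.003, 0.002, 0.048, -0.001, 85], [-0.004, 0.002, 0.048, -0.0, 85], [0.0, 0.0, 0.048, -0.0, 85]]
end [0.49997212 0.33447407 0.01174877] 238.72000000000003
```

Emit:
play_rows(motion=[[-0.003,0.002,0.048,-0.001,85],[-0.004,0.002,0.047,0,85],[-0.003,0.002,0.048,-0.001,85],[-0.004,0.002,0.038,0,85],[0,0,0.035,0,85]])

```text
time: 3.9
tool_pos: [0.5002, 0.3338, 0.0341]
tcp_rot: [1.537, -2.739, 0.0]
wrist_force: [0.6, 1.0, 0.1]
width: 0.994
```

Emit:
play_rows(motion=[[0,0,0.023,0,58],[0,0,0,0,58],[0,0,0,0,58],[0,0,0,0,58]], squeeze=30)

```text
time: 4.4
tool_pos: [0.5017, 0.3359, 0.0142]
tcp_rot: [-1.538, 2.736, 0.0]
wrist_force: [-0.1, -0.5, 0.7]
width: 0.678
```

Emit:
play_rows(motion=[[0,0,0.002,0,58],[0,0,0.002,0,58],[0,0,0.001,0,58]])

```text
time: 4.78
tool_pos: [0.5002, 0.3355, 0.0072]
tcp_rot: [1.541, -2.738, 0.0]
wrist_force: [0.8, -0.4, -0.4]
width: 0.678
```

Emit:
play_rows(motion=[[0,0,0.001,0,58],[0,0,0.001,0,58],[0,0,0.001,0,58],[0,0,0.001,0,58]])

```text
time: 5.28
tool_pos: [0.5004, 0.3355, 0.0032]
tcp_rot: [1.541, -2.738, -0.0]
wrist_force: [0.3, 0.5, 0.4]
width: 0.676
```

```bash
python3 - <<'E'
from h import *
s=read_state();print(s["tool_pos"],s["wrist_force"],s["q"])
i=camera_info("wrist");im=save("wrist","pics/w2.png")
cv2.imwrite("pics/w2c.png",cv2.resize(im[180:480,170:490,::-1],None,fx=2,fy=2))
E
```

```text
[0.50035036 0.33547856 0.00318725] [0.25926835 0.50152701 0.3916381 ] [ 5.49287248e-01  3.62940400e-01  1.94007837e+00  2.30615441e-05
  8.38632874e-01 -2.04656201e+00]
```

View pics/w2c.png

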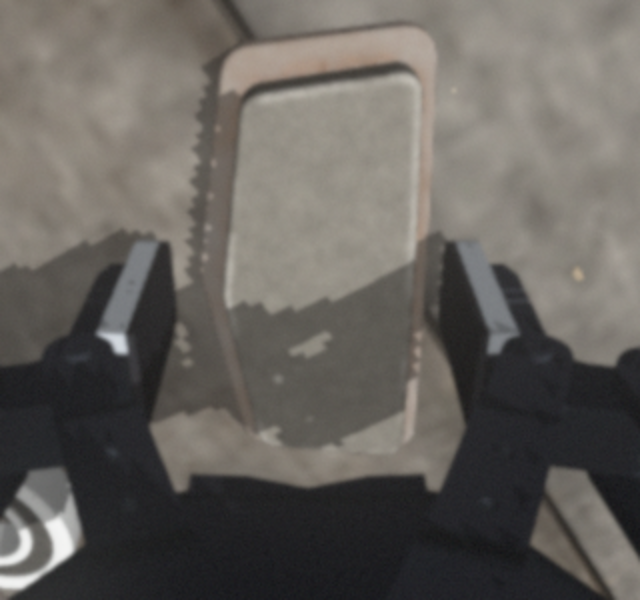

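The fingers straddle the pad at its middle, with the kink of the arch at about (210,290) and both finger tips clear.

Emit:
play_rows(motion=[[0,0,0.001,0,58],[0,0,0.001,0,58]])

```text
time: 5.58
tool_pos: [0.5004, 0.3355, 0.0013]
tcp_rot: [-1.541, 2.738, -0.0]
wrist_force: [-0.5, -0.3, 0.2]
width: 0.676
```

Emit:
play_rows(motion=[[0,0,0,0,40],[0,0,0,0,40],[0,0,0,0,40],[0,0,0,0,40]], squeeze=40)

```text
time: 6.08
tool_pos: [0.5002, 0.3356, 0.0017]
tcp_rot: [1.54, -2.738, -0.0]
wrist_force: [-3.3, -0.1, 5.9]
width: 0.541
```

```bash
python3 - <<'E'
from h import *
s=read_state();print(s["tool_pos"],s["wrist_force"],s["width"]*85.4)
cv2.imwrite("pics/w3.png",read_camera("wrist")[:,:,::-1])
E
```

```text
[0.5001766  0.33559443 0.00166962] [-3.31307948 -0.13872075  5.94668477] 46.22988062249549
```

```bash
python3 - <<'E'
import cv2
im=cv2.imread("pics/w3.png");cv2.imwrite("pics/w3c.png",cv2.resize(im[180:480,170:490],None,fx=2,fy=2))
E
```

```text
(no output)
```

View pics/w3c.png

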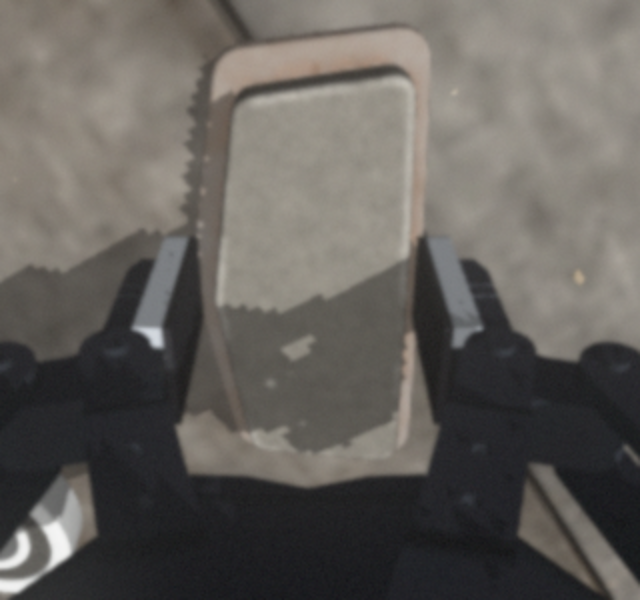

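The fingers are now close against both edges, and the pad has shifted slightly to the left. I'll let the grip settle.

Emit:
play_rows(motion=[[0,0,0,0,40],[0,0,0,0,40],[0,0,0,0,40]])

```text
time: 6.5
tool_pos: [0.5002, 0.3356, 0.0017]
tcp_rot: [1.54, -2.738, -0.0]
wrist_force: [-2.4, -0.6, 5.9]
width: 0.548
```

Emit:
play_rows(motion=[[0,0,-0.003,0,40],[0,0,-0.003,0,40],[0,0,0,0,40]])

```text
time: 6.88
tool_pos: [0.5004, 0.3354, 0.0071]
tcp_rot: [-1.541, 2.738, -0.0]
wrist_force: [0.6, 0.3, -3.0]
width: 0.541
```

```bash
python3 - <<'E'
from h import *
s=read_state();print(s["tool_pos"],s["wrist_force"],s["width"]*85.4)
im=read_camera("wrist");a=cv2.imread("pics/w3.png")[180:480,170:490]
cv2.imwrite("pics/w4c.png",np.hstack([cv2.resize(im[180:480,170:490,::-1],None,fx=1.25,fy=1.25),cv2.resize(read_camera("scene")[310:360,170:260,::-1],(400,375))]))
E
```

```text
[0.50038899 0.33536251 0.00712115] [ 0.63735047  0.2645464  -3.04260052] 46.18564066161276
```

View pics/w4c.png

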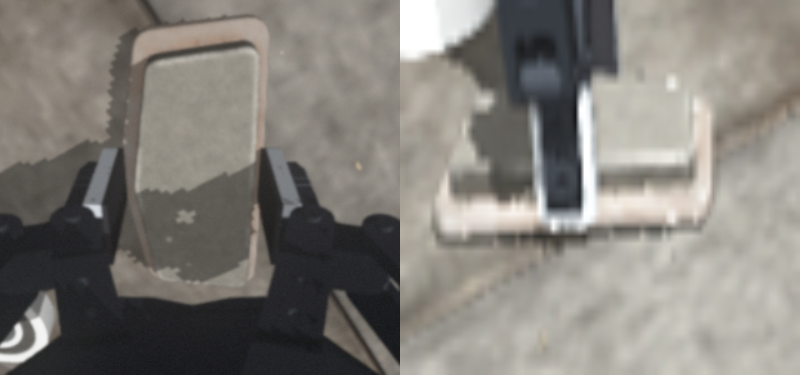

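The pad is gripped and lifted: Fz reads -3 N and it sits level. Next I'll carry it to a pose where the wrist camera sees the fixture.

```bash
python3 - <<'E'
from h import *
plan([(.5004,.3354,.06,238.7),(.55,.15,.20,238.7)],w=40,y=238.7,smax=.04)
E
```

```text
[[-0.0, -0.0, -0.027, -0.0, 40], [-0.0, -0.0, -0.026, -0.0, 40], [0.022, -0.023, -0.023, -0.0, 40], [0.022, -0.023, -0.024, -0.0, 40], [0.022, -0.023, -0.023, -0.0, 40]]
[[0.022, -0.024, -0.023, -0.0, 40], [0.022, -0.023, -0.024, -0.0, 40], [0.022, -0.023, -0.023, -0.0, 40]]
end [0.55043234 0.15031482 0.19997875] 238.7
```

Emit:
play_rows(motion=[[0,0,-0.027,0,40],[0,0,-0.026,0,40],[0.022,-0.023,-0.023,0,40],[0.022,-0.023,-0.024,0,40],[0.022,-0.023,-0.023,0,40]])

```text
time: 7.6
tool_pos: [0.5251, 0.2423, 0.1308]
tcp_rot: [1.541, -2.737, 0.0]
wrist_force: [0.7, -1.2, -2.7]
width: 0.538
```

Emit:
play_rows(motion=[[0.022,-0.024,-0.023,0,40],[0.022,-0.023,-0.024,0,40],[0.022,-0.023,-0.023,0,40],[0,0,0,0,40],[0,0,0,0,40]])

```text
time: 8.22
tool_pos: [0.5501, 0.1506, 0.1996]
tcp_rot: [1.539, -2.738, -0.001]
wrist_force: [-0.3, 0.6, -3.8]
width: 0.542
```

```bash
python3 - <<'E'
from h import *
s=read_state();print(s["tool_pos"],s["wrist_force"],s["width"]*85.4,s["tcp_rot"])
i=camera_info("wrist");im=save("wrist","pics/w5.png")
u=und(im,i,(.42,-.14),(.60,.13),.014,.00035);print(u.shape)
cv2.imwrite("pics/u5.png",u[:,:,::-1])
E
```

```text
[0.55006481 0.15060562 0.19959079] [-0.26684039  0.56434354 -3.79584355] 46.31286064324326 [ 1.53939160e+00 -2.73763056e+00 -1.31225604e-03]
(515, 772, 3)
```

View pics/u5.png

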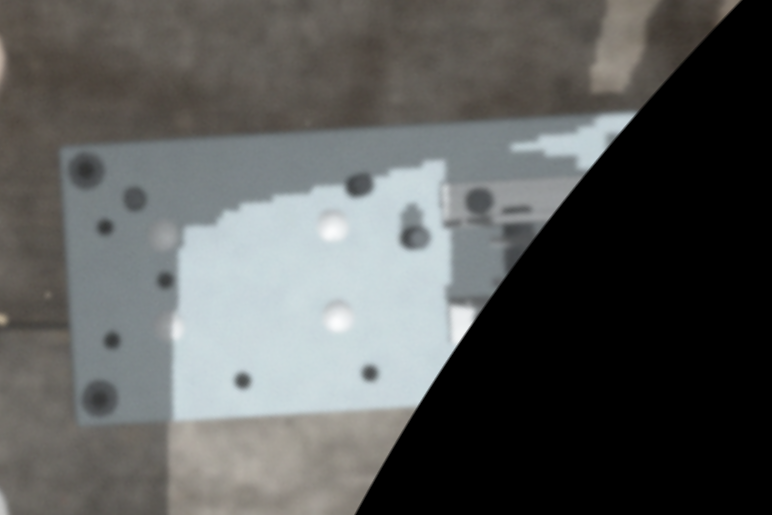

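The wrist view on the z = 14 mm plane shows the rest buttons at (165,235), (333,227), (338,318) and (173,327), and plate corners at (60,147) and (78,424). So the seat is near (0.503, 0.041) with a yaw of about 3.4°.

```bash
python3 - <<'E'
from h import *
plan([(.4952,.12,.15,93.4),(.4952,.0515,.06,93.4),(.4952,.0515,.032,93.4)],w=40,y=238.7,smax=.04)
E
```

```text
[[0.003, 0.002, 0.003, 0.025, 40], [0.004, 0.001, 0.003, 0.025, 40], [0.004, 0.001, 0.003, 0.026, 40], [0.004, 0.0, 0.003, 0.025, 40], [0.004, -0.0, 0.003, 0.025, 40]]
[[0.003, -0.001, 0.003, 0.025, 40], [0.004, -0.002, 0.003, 0.026, 40], [0.003, -0.002, 0.004, 0.025, 40], [0.003, -0.003, 0.003, 0.025, 40], [0.002, -0.003, 0.003, 0.025, 40]]
[[0.002, -0.004, 0.003, 0.025, 40], [0.001, -0.003, 0.003, 0.026, 40], [0.001, -0.004, 0.003, 0.025, 40], [0.0, -0.004, 0.003, 0.025, 40], [-0.001, -0.004, 0.003, 0.025, 40]]
[[-0.001, -0.004, 0.003, 0.026, 40], [-0.023, -0.001, 0.03, -0.0, 40], [-0.022, -0.002, 0.03, -0.0, 40], [-0.023, -0.001, 0.03, -0.0, 40], [-0.0, 0.0, 0.028, -0.0, 40]]
end [0.49501613 0.05152624 0.03204016] 93.25999999999995
```

Emit:
play_rows(motion=[[0.003,0.002,0.003,0.025,40],[0.004,0.001,0.003,0.025,40],[0.004,0.001,0.003,0.026,40],[0.004,0,0.003,0.025,40],[0.004,0,0.003,0.025,40]])

```text
time: 8.9
tool_pos: [0.5318, 0.142, 0.1836]
tcp_rot: [0.36, -3.118, 0.0]
wrist_force: [-0.7, 0.7, -4.0]
width: 0.54
```

Emit:
play_rows(motion=[[0.003,-0.001,0.003,0.025,40],[0.004,-0.002,0.003,0.026,40],[0.003,-0.002,0.004,0.025,40],[0.003,-0.003,0.003,0.025,40],[0.002,-0.003,0.003,0.025,40]])

```text
time: 9.52
tool_pos: [0.5154, 0.1321, 0.1676]
tcp_rot: [-0.87, -3.016, 0.002]
wrist_force: [0.1, 0.1, -3.0]
width: 0.543
```

Emit:
play_rows(motion=[[0.002,-0.004,0.003,0.025,40],[0.001,-0.003,0.003,0.026,40],[0.001,-0.004,0.003,0.025,40],[0,-0.004,0.003,0.025,40],[-0.001,-0.004,0.003,0.025,40]])

```text
time: 10.15
tool_pos: [0.4984, 0.1219, 0.1527]
tcp_rot: [-1.966, -2.448, 0.003]
wrist_force: [-0.3, -0.4, -2.9]
width: 0.544
```

Emit:
play_rows(motion=[[-0.001,-0.004,0.003,0.026,40],[-0.023,-0.001,0.03,0,40],[-0.022,-0.002,0.03,0,40],[-0.023,-0.001,0.03,0,40],[0,0,0.018,0,40]])

```text
time: 10.78
tool_pos: [0.4938, 0.0509, 0.0406]
tcp_rot: [-2.155, -2.281, 0.005]
wrist_force: [-0.9, 0.2, -2.5]
width: 0.543
```

Emit:
play_rows(motion=[[0,0,0.01,0,40],[0,0,0,0,40],[0,0,0,0,40]])

```text
time: 11.15
tool_pos: [0.4971, 0.0518, 0.0342]
tcp_rot: [2.155, 2.284, 0.002]
wrist_force: [0.8, 0.2, -2.2]
width: 0.541
```

```bash
python3 - <<'E'
from h import *
s=read_state();print(s["tool_pos"],s["wrist_force"],s["width"]*85.4,s["tcp_rot"],s["q"])
p,M=tool();print(np.degrees(np.arctan2(M[1,0],M[0,0])))
im=read_camera("wrist");t=read_camera("top")[205:285,285:445];sc=read_camera("scene")[230:330,280:440]
cv2.imwrite("pics/w6.png",im[:,:,::-1])
o=np.zeros((600,800,3),np.uint8);o[:360,:480]=cv2.resize(im,(480,360));o[:240,480:800]=cv2.resize(sc,(320,200))[:200].repeat(1,0) if 0 else cv2.resize(sc,(320,240));o[360:600,:480]=cv2.resize(t,(480,240))
cv2.imwrite("pics/c6.png",o[:,:,::-1])
E
```

```text
[0.49713831 0.05181313 0.03422856] [ 0.75424383  0.19813902 -2.17351422] 46.1707334819175 [2.15477704 2.28446651 0.00229154] [ 5.39318660e-02  1.47929910e-01  2.14731080e+00  1.50789501e-04
  8.44444515e-01 -4.58019283e-03]
93.34676791580026
```

View pics/c6.png

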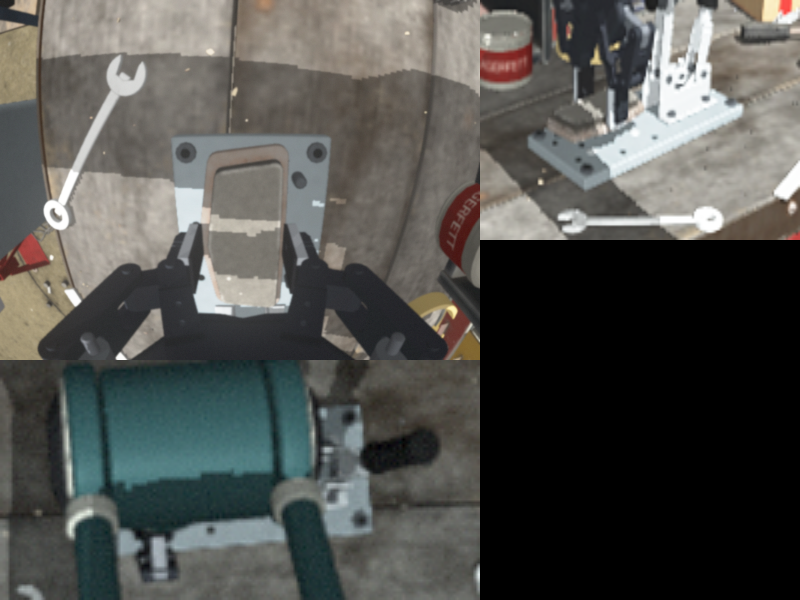

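The pad hovers over the fixture with its straight edge (right in the wrist view) facing the side pin at about (299,180). It's clear of the pins. Lowering.

Emit:
play_rows(motion=[[0,0,0.004,0,40],[0,0,0.004,0,40],[0,0,0.003,0,40],[0,0,0,0,40],[0,0,0,0,40]])

```text
time: 11.92
tool_pos: [0.4961, 0.0511, 0.0222]
tcp_rot: [-2.157, -2.284, 0.0]
wrist_force: [0.3, 0.0, -3.2]
width: 0.545
```

Emit:
play_rows(motion=[[0,0,0.001,0,40],[0,0,0.001,0,40],[0,0,0,0,40]])

```text
time: 12.3
tool_pos: [0.496, 0.0511, 0.0202]
tcp_rot: [-2.157, -2.284, 0.0]
wrist_force: [0.6, 0.2, -3.3]
width: 0.543
```

Emit:
play_rows(motion=[[0,0,0.001,0,40],[0,0,0.001,0,40],[0,0,0,0,40]])

```text
time: 12.68
tool_pos: [0.496, 0.0511, 0.0182]
tcp_rot: [-2.157, -2.284, 0.0]
wrist_force: [-0.2, 0.7, -2.2]
width: 0.54
```

Emit:
play_rows(motion=[[0,0,0.001,0,40],[0,0,0,0,40]])

```text
time: 12.92
tool_pos: [0.496, 0.0511, 0.0172]
tcp_rot: [-2.157, -2.284, 0.0]
wrist_force: [0.2, -0.5, -3.3]
width: 0.539
```

Emit:
play_rows(motion=[[0,0,0.001,0,40],[0,0,0,0,40]])

```text
time: 13.18
tool_pos: [0.496, 0.0511, 0.0162]
tcp_rot: [-2.157, -2.284, 0.0]
wrist_force: [-0.9, -0.1, -3.4]
width: 0.539
```

Emit:
play_rows(motion=[[0,0,0.0005,0,40],[0,0,0,0,40]])

```text
time: 13.42
tool_pos: [0.4961, 0.0511, 0.0158]
tcp_rot: [2.157, 2.284, 0.0]
wrist_force: [-0.0, 0.3, -2.4]
width: 0.539
```

Emit:
play_rows(motion=[[0,0,0.0005,0,40],[0,0,0,0,40]])

```text
time: 13.68
tool_pos: [0.4962, 0.0511, 0.0156]
tcp_rot: [2.157, 2.284, 0.0]
wrist_force: [-0.3, 0.4, 0.7]
width: 0.539
```

Emit:
play_rows(motion=[[0,0,0.0005,0,40],[0,0,0,0,40]])

```text
time: 13.92
tool_pos: [0.4962, 0.0511, 0.0154]
tcp_rot: [-2.157, -2.284, 0.0]
wrist_force: [-3.8, -0.2, 4.5]
width: 0.54
```

It's resting on the buttons. Now push towards the side pins (tool +y).

Emit:
play_rows(motion=[[0,0.001,-0.0004,0,40],[0,0.001,0,0,40],[0,0.001,0,0,40],[0,0.001,0,0,40],[0,0,0,0,40]])

```text
time: 14.55
tool_pos: [0.4998, 0.0513, 0.0154]
tcp_rot: [-2.156, -2.284, 0.001]
wrist_force: [-4.7, 0.2, 6.8]
width: 0.538
```

Emit:
play_rows(motion=[[0,0.0005,0,0,40],[0,0,0,0,40]])

```text
time: 14.8
tool_pos: [0.5001, 0.0513, 0.0154]
tcp_rot: [-2.156, -2.284, 0.002]
wrist_force: [-4.6, -0.0, 6.5]
width: 0.538
```

Emit:
play_rows(motion=[[0,0.0005,0,0,40],[0,0,0,0,40]])

```text
time: 15.05
tool_pos: [0.5006, 0.0514, 0.0154]
tcp_rot: [-2.156, -2.284, 0.001]
wrist_force: [-4.2, -0.0, 6.6]
width: 0.538
```

Emit:
play_rows(motion=[[0,0.0005,-0.0004,0,40],[0,0,0,0,40]])

```text
time: 15.3
tool_pos: [0.5017, 0.0514, 0.0155]
tcp_rot: [2.157, 2.284, 0.0]
wrist_force: [-2.3, 0.1, 3.3]
width: 0.543
```

Emit:
play_rows(motion=[[0,0.0005,0,0,40],[0,0,0,0,40]])

```text
time: 15.55
tool_pos: [0.502, 0.0514, 0.0155]
tcp_rot: [-2.157, -2.284, 0.0]
wrist_force: [-2.6, -0.6, 2.1]
width: 0.54
```

Emit:
play_rows(motion=[[0,0.0005,0,0,40],[0,0,0,0,40]])

```text
time: 15.8
tool_pos: [0.5027, 0.0515, 0.0155]
tcp_rot: [2.157, 2.284, 0.0]
wrist_force: [-2.0, 0.7, 1.9]
width: 0.541
```

Emit:
play_rows(motion=[[0,0.0005,0,0,40],[0,0,0,0,40]])

```text
time: 16.05
tool_pos: [0.5032, 0.0515, 0.0155]
tcp_rot: [2.157, 2.284, 0.0]
wrist_force: [-2.5, -0.6, 0.9]
width: 0.539
```

Emit:
play_rows(motion=[[0,0.0005,0,0,40],[0,0,0,0,40]])

```text
time: 16.3
tool_pos: [0.5034, 0.0515, 0.0156]
tcp_rot: [-2.157, -2.284, 0.0]
wrist_force: [-3.2, -0.0, 3.0]
width: 0.54
```

Emit:
play_rows(motion=[[0,0.0005,0,0,40],[0,0,0,0,40]])

```text
time: 16.55
tool_pos: [0.5035, 0.0515, 0.0155]
tcp_rot: [-2.156, -2.284, 0.001]
wrist_force: [-5.3, -0.9, 4.9]
width: 0.54
```

Emit:
play_rows(motion=[[0,0.0005,0,0,40],[0,0,0,0,40]])

```text
time: 16.8
tool_pos: [0.5036, 0.0516, 0.0154]
tcp_rot: [-2.156, -2.283, 0.002]
wrist_force: [-6.4, -1.0, 5.7]
width: 0.541
```

Emit:
play_rows(motion=[[0,0.0005,0,0,40],[0,0,0,0,40]])

```text
time: 17.05
tool_pos: [0.5036, 0.0516, 0.0154]
tcp_rot: [-2.155, -2.283, 0.003]
wrist_force: [-6.5, -0.2, 6.8]
width: 0.542
```

```bash
python3 - <<'E'
from h import *
s=read_state();print(s)
p,M=tool();print(np.degrees(np.arctan2(M[1,0],M[0,0])))
E
```

```text
{'time': 17.05, 'q': array([ 5.27893729e-02,  1.91562677e-01,  2.13979173e+00,  4.06423680e-05,
        8.13282473e-01, -4.57341871e-03]), 'joint_vel': array([ 0.00090945,  0.00069756,  0.0018072 , -0.00028167, -0.00104287,
       -0.00031396]), 'joint_torque': array([ -0.05514745, -36.78376079, -30.46628952,  -0.04599995,
        -2.533985  ,  -0.09512092]), 'tool_pos': array([0.50362343, 0.0515557 , 0.01542553]), 'tcp_rot': array([-2.15539672, -2.28265915,  0.00342755]), 'wrist_force': array([-6.50005311, -0.19556897,  6.79165871]), 'torque': array([-0.11585605,  1.30178509, -0.12177518]), 'width': 0.5415498764450363}
93.28503945559089
```

Emit:
play_rows(motion=[[0,0.001,-0.0003,0,40],[0,0,0,0,40]])

```text
time: 17.3
tool_pos: [0.5037, 0.0516, 0.0154]
tcp_rot: [-2.155, -2.282, 0.005]
wrist_force: [-8.6, 0.4, 6.1]
width: 0.54
```

Emit:
play_rows(motion=[[0,0.001,0,0,40],[0,0,0,0,40]])

```text
time: 17.55
tool_pos: [0.5038, 0.0516, 0.0154]
tcp_rot: [-2.154, -2.281, 0.008]
wrist_force: [-10.8, -1.1, 10.4]
width: 0.54
```

```bash
python3 - <<'E'
from h import *
s=read_state();print(s["tool_pos"],s["wrist_force"],s["torque"],s["tcp_rot"])
p,M=tool();print(np.degrees(np.arctan2(M[1,0],M[0,0])))
i=camera_info("wrist");im=save("wrist","pics/w7.png");np.savez("w7.npz",im=im,K=i["intrinsics"],T=i["pose"])
u=und(im,i,(.44,.02),(.56,.125),.020,.0003)
cv2.imwrite("pics/u7.png",cv2.resize(u[:,:,::-1],None,fx=1.5,fy=1.5))
E
```

```text
[0.50382088 0.05159738 0.0153899 ] [-10.77798509  -1.14319745  10.37291917] [-0.09337691  1.91345074 -0.20287807] [-2.15371279 -2.28066526  0.00762153]
93.27974454140457
```

View pics/u7.png

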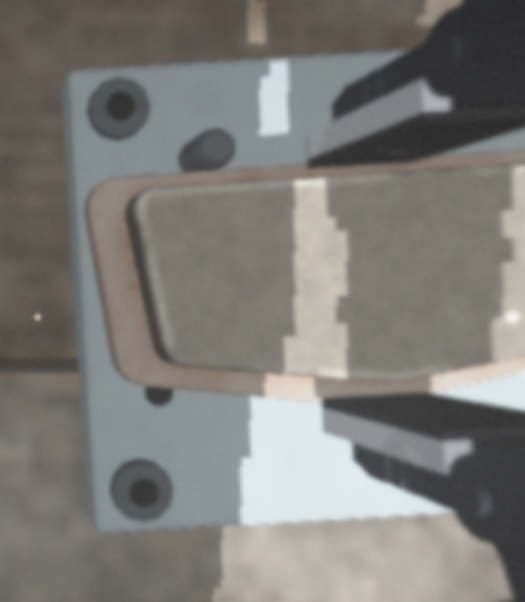

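The view shows the +y side pin (at about (207,150)) at or near the plate edge. The pad edge looks about 0.7° steeper than the fixture, so I'll ease the yaw and watch the moment.

Emit:
play_rows(motion=[[0,0,-0.0003,0.001,40],[0,0,0,0,40]])

```text
time: 17.85
tool_pos: [0.5038, 0.0516, 0.0154]
tcp_rot: [-2.161, -2.275, 0.007]
wrist_force: [-9.1, 0.5, 8.3]
width: 0.539
```

```bash
cat > st.py <<'E'
from h import *
s=read_state();p,M=tool();print(s["time"],s["tool_pos"].round(5),s["wrist_force"].round(1),s["torque"].round(3),np.degrees(np.arctan2(M[1,0],M[0,0])).round(2))
E
python3 st.py
```

```text
17.85 [0.50382 0.05162 0.01543] [-9.1  0.5  8.3] [-0.064  1.633  0.043] 92.95
```

Emit:
play_rows(motion=[[0,0,0,0.001,40],[0,0,0,0,40]])

```text
time: 18.1
tool_pos: [0.5038, 0.0516, 0.0154]
tcp_rot: [-2.167, -2.268, 0.008]
wrist_force: [-10.2, 0.7, 6.9]
width: 0.537
```

```bash
python3 st.py
```

```text
18.1 [0.50383 0.05164 0.0154 ] [-10.2   0.7   6.9] [-0.012  1.705  0.177] 92.62
```

Emit:
play_rows(motion=[[0,0,0,0.001,40],[0,0,0,0,40]])

```text
time: 18.35
tool_pos: [0.5038, 0.0517, 0.0154]
tcp_rot: [-2.174, -2.262, 0.008]
wrist_force: [-10.3, 0.3, 8.1]
width: 0.54
```

```bash
python3 st.py
```

```text
18.35 [0.50382 0.05169 0.01541] [-10.3   0.3   8.1] [0.011 1.726 0.402] 92.29
```

The moment responds to yaw on both sides of zero, so both pins bear at about 93.1°. I'll go back to that yaw and slide towards the end pin (tool -x).

Emit:
play_rows(motion=[[0,0,-0.0003,-0.002,40],[0,0,0,0,40]])

```text
time: 18.6
tool_pos: [0.5039, 0.0516, 0.0155]
tcp_rot: [-2.161, -2.275, 0.007]
wrist_force: [-9.8, -0.4, 5.6]
width: 0.542
```

```bash
python3 st.py
```

```text
18.6 [0.50386 0.05162 0.01548] [-9.8 -0.4  5.6] [-0.03   1.493  0.02 ] 92.95
```

Emit:
play_rows(motion=[[-0.001,0,0,0,40],[-0.001,0,0,0,40],[-0.001,0,0,0,40],[0,0,0,0,40]])

```text
time: 19.1
tool_pos: [0.5039, 0.0504, 0.0155]
tcp_rot: [-2.16, -2.272, 0.004]
wrist_force: [-9.7, 6.3, 5.9]
width: 0.542
```

```bash
python3 st.py
```

```text
19.1 [0.50391 0.05043 0.01546] [-9.7  6.3  5.9] [1.253 1.623 0.077] 92.88
```

Emit:
play_rows(motion=[[-0.001,0,-0.0004,0,40],[-0.001,0,0,0,40],[-0.001,0,0,0,40],[0,0,0,0,40]])

```text
time: 19.6
tool_pos: [0.5041, 0.047, 0.0156]
tcp_rot: [-2.16, -2.273, 0.005]
wrist_force: [-8.2, 5.2, 2.6]
width: 0.543
```

Emit:
play_rows(motion=[[-0.001,0,0,0,40],[-0.001,0,0,0,40],[0,0,0,0,40]])

```text
time: 19.98
tool_pos: [0.5042, 0.0451, 0.0155]
tcp_rot: [-2.16, -2.273, 0.005]
wrist_force: [-7.6, 5.4, 3.2]
width: 0.541
```

```bash
python3 st.py
```

```text
19.975 [0.50417 0.04507 0.01554] [-7.6  5.4  3.2] [0.965 1.432 0.099] 92.9
```

Emit:
play_rows(motion=[[-0.001,0,0,0,40],[-0.001,0.0002,0,0,40],[0,0,0,0,40]])

```text
time: 20.35
tool_pos: [0.5043, 0.0432, 0.0155]
tcp_rot: [-2.16, -2.272, 0.005]
wrist_force: [-9.9, 6.4, 3.5]
width: 0.542
```

Emit:
play_rows(motion=[[-0.0005,0,0,0,40],[-0.0005,0,0,0,40],[0,0,0,0,40]])

```text
time: 20.72
tool_pos: [0.5043, 0.0423, 0.0155]
tcp_rot: [-2.16, -2.272, 0.005]
wrist_force: [-8.2, 6.3, 3.2]
width: 0.541
```

Emit:
play_rows(motion=[[-0.0005,0,0,0,40],[-0.0005,0,0,0,40],[0,0,0,0,40]])

```text
time: 21.1
tool_pos: [0.5044, 0.0414, 0.0155]
tcp_rot: [-2.16, -2.272, 0.004]
wrist_force: [-9.7, 6.8, 2.4]
width: 0.542
```

```bash
python3 st.py
```

```text
21.1 [0.50443 0.04137 0.01553] [-9.7  6.8  2.4] [1.187 1.412 0.119] 92.89
```

Emit:
play_rows(motion=[[-0.0005,0,0,0,40],[-0.0005,0,0,0,40],[0,0,0,0,40]])

```text
time: 21.48
tool_pos: [0.5044, 0.0411, 0.0155]
tcp_rot: [-2.16, -2.271, 0.003]
wrist_force: [-9.6, 9.3, 3.2]
width: 0.542
```

Emit:
play_rows(motion=[[-0.0005,0,0,0,40],[-0.0005,0,0,0,40],[0,0,0,0,40]])

```text
time: 21.85
tool_pos: [0.5044, 0.0409, 0.0155]
tcp_rot: [-2.16, -2.27, 0.002]
wrist_force: [-8.5, 13.4, 3.7]
width: 0.54
```

Emit:
play_rows(motion=[[-0.0005,0,0,0,40],[-0.0005,0,0,0,40],[0,0,0,0,40]])

```text
time: 22.22
tool_pos: [0.5044, 0.0407, 0.0155]
tcp_rot: [-2.16, -2.269, 0.0]
wrist_force: [-9.2, 16.8, 3.1]
width: 0.543
```

The end pin takes the load: y stops at about 0.041 and Fy rises to 17 N, of which about 6 N is friction. I'll relax a little, release and lift.

Emit:
play_rows(motion=[[0.001,-0.0005,0,0,40],[0,0,0,0,62],[0,0,0,0,62],[0,0,0,0,62],[0,0,0,0,62]])

```text
time: 22.85
tool_pos: [0.5081, 0.0375, 0.0172]
tcp_rot: [2.164, 2.276, 0.001]
wrist_force: [0.2, 0.0, 0.8]
width: 0.726
```

Emit:
play_rows(motion=[[0,0,-0.01,0,64],[0,0,-0.03,0,64],[0.02,0,-0.04,0,64],[0.04,0,-0.04,0,64],[0,0,0,0,64]])

```text
time: 23.48
tool_pos: [0.5079, 0.0999, 0.142]
tcp_rot: [2.157, 2.276, 0.013]
wrist_force: [0.3, -0.4, 0.5]
width: 0.749
```

```bash
python3 st.py; python3 - <<'E'
from h import *
i=camera_info("wrist");im=save("wrist","pics/w8.png");np.savez("w8.npz",im=im,K=i["intrinsics"],T=i["pose"])
u=und(im,i,(.43,-.04),(.57,.13),.020,.0003)
cv2.imwrite("pics/u8.png",cv2.resize(u[:,:,::-1],None,fx=1.25,fy=1.25))
E
```

```text
23.475 [0.50793 0.0999  0.14202] [ 0.3 -0.4  0.5] [-0.029  0.018  0.007] 93.08
```

View pics/u8.png

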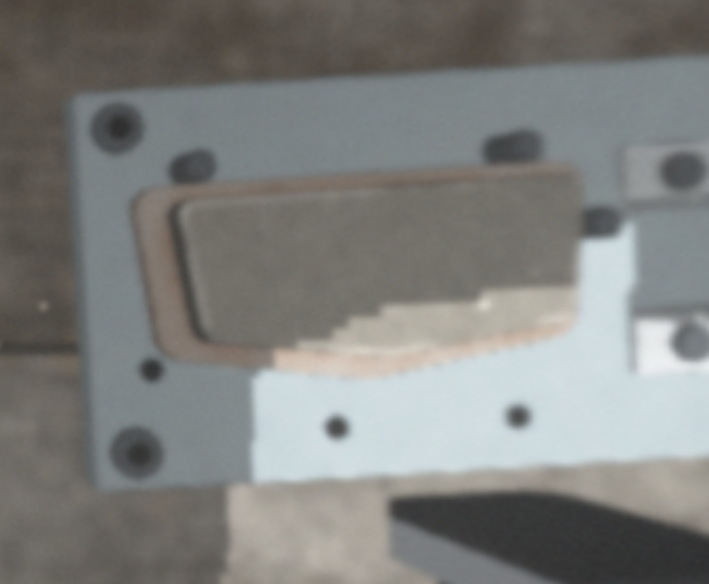

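The view shows the pad seated: both side pins, at (192,168) and (513,148), touch the straight edge, and the end pin at (600,222) touches the end. Next, the clamp handle.

```bash
cat >> h.py <<'E'
seat=np.array([.5035,.0412]);fy=np.array([-np.sin(np.radians(3.3)),np.cos(np.radians(3.3))])
def hp(h,off=0,s=105):
    y=-85-s*np.cos(h)+(11+off)*np.sin(h)+11; z=40+s*np.sin(h)+(11+off)*np.cos(h)
    return (*(seat+(y-50)/1e3*fy),z/1e3,93.3)
E
python3 - <<'E'
from h import *
a=hp(1.31,15)
w=[(.508,.0999,.25,93.3),(a[0],a[1],.25,93.3),(a[0],a[1],a[2]+.006,93.3)]
plan(w,w=0,y=93.1)
print()
plan([hp(1.31,2)]+[hp(h) for h in np.arange(1.23,.24,-.08)],w=0,p=np.array(w[-1][:3]),y=93.3,smax=.03)
print(hp(.27))
E
```

```text
[[0.0, 0.001, -0.037, -0.0, 0], [0.001, 0.0, -0.037, -0.0, 0], [0.0, 0.001, -0.036, -0.001, 0], [-0.046, -0.002, -0.0, 0.0, 0], [-0.046, -0.002, -0.0, 0.0, 0]]
[[-0.046, -0.002, -0.0, 0.0, 0], [-0.046, -0.002, -0.0, 0.0, 0], [-0.0, -0.0, 0.048, 0.0, 0], [-0.0, -0.0, 0.047, 0.0, 0]]
end [ 0.51120839 -0.08442902  0.15456113] 93.46

[[-0.013, -0.0, 0.009, -0.0, 0], [-0.01, 0.0, 0.003, -0.0, 0], [-0.008, -0.0, 0.002, -0.0, 0], [-0.008, 0.0, 0.003, -0.0, 0], [-0.007, -0.0, 0.003, -0.0, 0]]
[[-0.008, -0.0, 0.005, -0.0, 0], [-0.007, -0.0, 0.004, -0.0, 0], [-0.006, -0.0, 0.006, -0.0, 0], [-0.007, -0.0, 0.005, -0.0, 0], [-0.005, -0.0, 0.007, -0.0, 0]]
[[-0.005, -0.0, 0.006, -0.0, 0], [-0.005, -0.0, 0.007, -0.0, 0], [-0.004, -0.0, 0.008, -0.0, 0], [-0.003, -0.0, 0.008, -0.0, 0]]
end [ 0.51627653 -0.18038541  0.07815352] 93.3
(np.float64(0.51629428990668), np.float64(-0.1806933473277212), np.float64(0.07860828071235207), 93.3)
```

Emit:
play_rows(motion=[[0,0.001,-0.037,0,0],[0.001,0,-0.037,0,0],[0,0.001,-0.036,-0.001,0],[-0.046,-0.002,0,0,0],[-0.046,-0.002,0,0,0]], squeeze=40)

```text
time: 24.15
tool_pos: [0.507, 0.0051, 0.2461]
tcp_rot: [-2.155, -2.285, 0.002]
wrist_force: [0.4, -0.1, -0.5]
width: 0.002
```

Emit:
play_rows(motion=[[-0.046,-0.002,0,0,0],[-0.046,-0.002,0,0,0],[0,0,0.048,0,0],[0,0,0.047,0,0],[0,0,0,0,0]])

```text
time: 24.78
tool_pos: [0.5037, -0.0854, 0.1462]
tcp_rot: [-2.151, -2.275, 0.01]
wrist_force: [-0.4, 0.7, -0.3]
width: -0.002
```

Emit:
play_rows(motion=[[-0.007,0,0.005,0,0],[-0.006,0,0.004,0,0],[-0.005,0,0.0015,0,0],[-0.005,0,0.0015,0,0],[0,0,0,0,0]])

```text
time: 25.4
tool_pos: [0.5109, -0.1088, 0.1406]
tcp_rot: [2.156, 2.283, 0.001]
wrist_force: [0.4, 1.2, 2.0]
width: -0.0
```

```bash
python3 st.py
```

```text
25.4 [ 0.51095 -0.10879  0.1406 ] [0.4 1.2 2. ] [ 0.199 -0.117  0.019] 93.28
```

Emit:
play_rows(motion=[[-0.008,0,0.002,0,0],[-0.008,0,0.003,0,0],[-0.007,0,0.003,0,0],[-0.008,0,0.005,0,0],[-0.007,0,0.004,0,0]])

```text
time: 26.02
tool_pos: [0.5123, -0.1469, 0.1223]
tcp_rot: [-2.157, -2.284, 0.0]
wrist_force: [0.7, 3.3, 2.0]
width: 0.004
```

Emit:
play_rows(motion=[[-0.006,0,0.006,0,0],[-0.007,0,0.005,0,0],[-0.005,0,0.007,0,0],[0,0,0,0,0]])

```text
time: 26.52
tool_pos: [0.5122, -0.1646, 0.1035]
tcp_rot: [-2.156, -2.282, 0.003]
wrist_force: [0.6, -0.2, 0.2]
width: -0.001
```

```bash
python3 st.py; python3 -c "
from h import *
for h in np.arange(.7,-.05,-.1):print(h,np.round(hp(h),4))"
```

```text
26.525 [ 0.51223 -0.16464  0.10351] [ 0.6 -0.2  0.2] [-0.005  0.01   0.   ] 93.27
0.7 [ 0.5149 -0.1557  0.1161 93.3   ]
0.6 [ 0.5153 -0.1629  0.1084 93.3   ]
0.5 [ 0.5156 -0.1693  0.1    93.3   ]
0.4 [ 5.160e-01 -1.749e-01  9.100e-02  9.330e+01]
0.30000000000000004 [ 5.162e-01 -1.795e-01  8.150e-02  9.330e+01]
0.20000000000000007 [ 5.164e-01 -1.831e-01  7.160e-02  9.330e+01]
0.10000000000000009 [ 5.166e-01 -1.858e-01  6.140e-02  9.330e+01]
1.1102230246251565e-16 [ 5.167e-01 -1.874e-01  5.100e-02  9.330e+01]
```

Emit:
play_rows(motion=[[-0.005,0.003,0.007,0,0],[-0.005,0,0.007,0,0],[-0.004,0,0.007,0,0],[0,0,0,0,0]])

```text
time: 27.02
tool_pos: [0.5168, -0.1783, 0.0829]
tcp_rot: [-2.156, -2.283, 0.001]
wrist_force: [-0.2, 0.9, -0.0]
width: 0.001
```

Emit:
play_rows(motion=[[-0.001,0,0.003,0,0],[-0.001,0,0.003,0,0],[0,0,0,0,0]])

```text
time: 27.4
tool_pos: [0.5175, -0.1802, 0.0779]
tcp_rot: [2.156, 2.284, 0.0]
wrist_force: [0.4, 0.1, -0.0]
width: -0.003
```

```bash
python3 st.py
```

```text
27.4 [ 0.51751 -0.18021  0.07786] [ 0.4  0.1 -0. ] [-0.027  0.017  0.006] 93.29
```

Emit:
play_rows(motion=[[-0.001,0,0.002,0,0],[-0.001,0,0.002,0,0],[0,0,0,0,0]])

```text
time: 27.78
tool_pos: [0.5176, -0.1819, 0.0738]
tcp_rot: [-2.157, -2.284, -0.0]
wrist_force: [-0.5, 1.8, 0.9]
width: -0.002
```

Emit:
play_rows(motion=[[-0.001,0,0.002,0,0],[-0.001,0,0.002,0,0],[0,0,0,0,0]])

```text
time: 28.15
tool_pos: [0.5178, -0.1837, 0.07]
tcp_rot: [-2.157, -2.284, -0.001]
wrist_force: [-0.5, 4.4, 2.9]
width: 0.001
```

Emit:
play_rows(motion=[[0,0,0.002,0,0],[-0.001,0,0.002,0,0],[0,0,0,0,0]])

```text
time: 28.52
tool_pos: [0.5179, -0.1848, 0.0663]
tcp_rot: [-2.157, -2.284, -0.001]
wrist_force: [0.0, 4.5, 5.3]
width: 0.001
```

Emit:
play_rows(motion=[[0,0,0.002,0,0],[0,0,0.002,0,0],[0,0,0,0,0]])

```text
time: 28.9
tool_pos: [0.518, -0.1856, 0.0627]
tcp_rot: [2.156, 2.284, -0.001]
wrist_force: [-1.3, 2.8, 7.1]
width: 0.004
```

Emit:
play_rows(motion=[[0,0,0.002,0,0],[0,0,0.002,0,0],[0,0,0,0,0]])

```text
time: 29.28
tool_pos: [0.518, -0.1863, 0.0587]
tcp_rot: [2.155, 2.284, -0.002]
wrist_force: [-1.6, -1.2, 6.4]
width: 0.004
```

Emit:
play_rows(motion=[[0,0,0.001,0,0],[0,0,0.001,0,0],[0,0,0,0,0]])

```text
time: 29.65
tool_pos: [0.518, -0.1867, 0.0566]
tcp_rot: [2.154, 2.283, -0.002]
wrist_force: [-1.6, -2.0, 5.5]
width: -0.004
```

Emit:
play_rows(motion=[[0,0,0.001,0,0],[0,0,0.001,0,0],[0,0,0,0,0]])

```text
time: 30.02
tool_pos: [0.5182, -0.1863, 0.0543]
tcp_rot: [2.155, 2.283, -0.001]
wrist_force: [-0.8, -2.3, 3.6]
width: 0.001
```

Emit:
play_rows(motion=[[0,0,0.001,0,0],[0,0,0,0,0]])

```text
time: 30.28
tool_pos: [0.518, -0.1852, 0.0528]
tcp_rot: [2.156, 2.284, 0.001]
wrist_force: [-0.0, -1.3, 2.8]
width: 0.002
```

Emit:
play_rows(motion=[[0,0,0.001,0,0],[0,0,0,0,0]])

```text
time: 30.52
tool_pos: [0.5171, -0.1845, 0.0512]
tcp_rot: [-2.156, -2.283, 0.0]
wrist_force: [0.0, -0.3, 1.0]
width: -0.0
```

Past the dead point the force drops to about zero. I'll press gently on until the stop shows.

Emit:
play_rows(motion=[[0,0,0.001,0,0],[0,0,0,0,0]])

```text
time: 30.78
tool_pos: [0.5172, -0.1845, 0.0507]
tcp_rot: [-2.156, -2.283, 0.0]
wrist_force: [-1.5, 0.8, 3.1]
width: 0.001
```

Emit:
play_rows(motion=[[0,0,0.0005,0,0],[0,0,0,0,0]])

```text
time: 31.02
tool_pos: [0.5172, -0.1846, 0.0506]
tcp_rot: [-2.156, -2.283, 0.0]
wrist_force: [-2.0, 2.5, 6.1]
width: -0.0
```

Emit:
play_rows(motion=[[0,0,0.0005,0,0],[0,0,0,0,0]])

```text
time: 31.28
tool_pos: [0.5173, -0.1846, 0.0505]
tcp_rot: [-2.156, -2.283, 0.0]
wrist_force: [-2.6, 2.5, 8.2]
width: -0.004
```

Emit:
play_rows(motion=[[0,0,0.0005,0,0],[0,0,0.0005,0,0],[0,0,0,0,0]])

```text
time: 31.65
tool_pos: [0.5173, -0.1846, 0.0504]
tcp_rot: [-2.156, -2.283, 0.0]
wrist_force: [-6.1, 4.5, 13.6]
width: -0.0
```

Emit:
play_rows(motion=[[0,0,-0.003,0,0],[0,0,-0.01,0,0],[0,0,-0.03,0,0],[0,0,-0.04,0,0],[0,0,-0.04,0,0]])

```text
time: 32.28
tool_pos: [0.5173, -0.185, 0.1729]
tcp_rot: [-2.156, -2.284, 0.0]
wrist_force: [0.2, 0.3, 0.1]
width: -0.002
```

Emit:
play_rows(motion=[[0,0,-0.03,0,0],[-0.04,0,0,0,0],[-0.05,0,0,0,0],[-0.05,0,0,0,0],[-0.05,0,0,0,0]])

```text
time: 32.9
tool_pos: [0.5285, -0.3762, 0.202]
tcp_rot: [2.157, 2.284, 0.0]
wrist_force: [0.4, -0.2, 0.1]
width: 0.005
```

Emit:
play_rows(motion=[[-0.05,0,0,0,0],[-0.04,0,0,0,0],[0,0,0,0,0],[0,0,0,0,0]])

```text
time: 33.4
tool_pos: [0.5335, -0.4641, 0.2014]
tcp_rot: [-2.156, -2.283, -0.001]
wrist_force: [0.4, 0.3, 0.4]
width: 0.003
```

```bash
python3 st.py; python3 - <<'E'
from h import *
t=save("top","pics/t9.png");s=save("scene","pics/s9.png")
o=np.zeros((600,800,3),np.uint8)
o[:330,:800]=cv2.resize(t[205:285,280:474],(800,330),interpolation=cv2.INTER_CUBIC)
o[335:600,:400]=cv2.resize(s[215:321,280:440],(400,265),interpolation=cv2.INTER_CUBIC)
o[335:600,400:]=cv2.resize(t[150:340,110:500],(400,265))
cv2.imwrite("pics/c9.png",o[:,:,::-1])
E
```

```text
33.4 [ 0.53348 -0.46411  0.20139] [0.4 0.3 0.4] [ 0.014 -0.02   0.024] 93.27
```

View pics/c9.png

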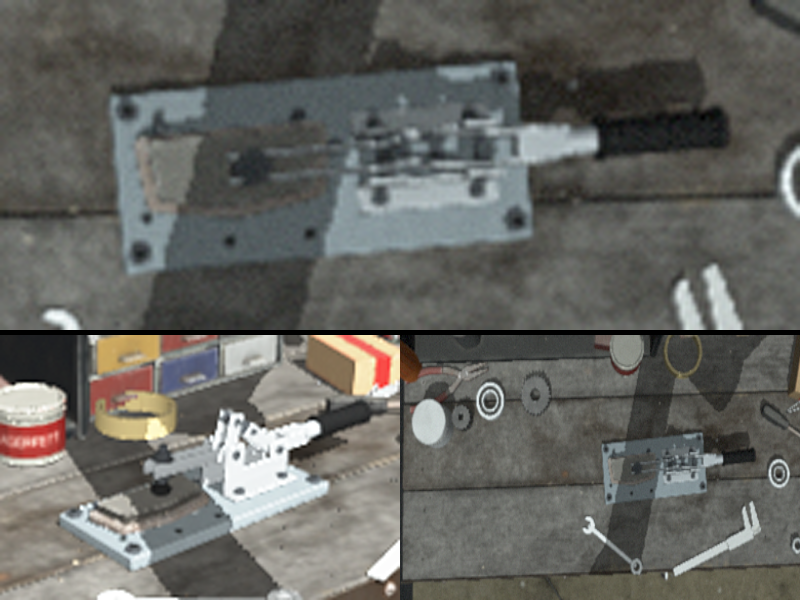

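The foot is on the lining, the handle lies down and the bystanders look unmoved. Handing in.

```bash
python3 -c "
from workcell import finish_job
print(finish_job())"
```

```text
the job is handed in; nothing more can be done
None
```

The brake pad is clamped in the fixture and the job is handed in, at about 33 s on the robot's clock. I laid the pad on the rest buttons with its straight edge to the side pins. I pushed it home with about 10 N against both side pins, then slid it along them to the end pin with about 17 N, some 6 N of it friction. Then I pushed the handle down past its dead point onto the stop.

**Checks:**
- **Seating:** The wrist view after release showed both side pins and the end pin touching the pad. After clamping I only looked from the top and scene cameras, and the pad still looked seated.
- **Clamp:** The push peaked at about 7 N, fell to about 1 N past the dead point, then rose sharply with the fingertip at z of about 50.5 mm (51 mm expected at the stop). My last push was about 14 N up, 16 N in all. After I backed off, the handle lay down and the foot was on the lining. I did not measure the handle angle separately.
- **Other things:** The spanner, caliper, gear and bearing looked unmoved in the pictures, and the arm ended clear with no load on it.

**Disagreements:**
- **Gripper width:** It read 46 mm on the 50 mm pad, though the grip held.
- **Pad angle:** Before the slide, the camera showed the pad about 0.7° out of line with the fixture. I corrected that from the wrist moment.
- **Seat position:** The camera estimates of the seat differed by 1 to 4 mm from the positions where the pad touched the pins. I went by contact force.

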